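Release the jar clamp on a bench shaker

TASK

The shaking run is over: free the sample jar that is clamped on the small bench shaker. With the closed fingertips, roll the knurled lock nut on the clamp head loose by stroking its open rim, counterclockwise from above, for two full turns from tight (not as much as half a turn more, or it works off its stud); then push the clamp head by its side away from the jar until the bar reaches its stop. Nothing is to be gripped or lifted: leave the jar standing where it is and the things around undisturbed, and finish clear of everything.

Things in the scene. Friction and masses are not known exactly. Their poses are not given: they have to be found in the camera images.
- shaker: small bench shaker, fixed: white body, 200 x 200 mm platform, its top 68 mm above the worktop. Origin: centre of its underside; -x is its front (control panel), +y its left. The jar stands between a fixed bar on the left (y = 84 mm, on posts at x = -30 and 68 mm, 114 mm high) and a sliding bar along x (as found at y = 10.5 mm, 114 mm high) that ends in the clamp head at the front edge
- clamp_bar (a joint): slide of the clamp bar and head along the toothed front rail, m: 0 as found (at the jar), grows as the head moves to the shaker's -y (right), 0.055 at its stop. Friction about 6 N, stays where left. Teeth under the nut, 3 mm deep in the rail's, lock it until the nut is backed off well over a turn (quite clear at 1.5)
- lock_nut (a joint): turn of the knurled lock nut, rad: 0 = fully tight, found between 0 and 0.3, grows counterclockwise from above (loosening), 6.28 a turn, ends at 18.85. The nut rises 2 mm a turn. About 0.04 N m turns it (1.5 N at the rim); it stays where it is left
- nut_top (a point): centre of the lock nut's flat top on its vertical axis, at the shaker's x = -88 mm, 120 mm above the worktop when tight; moves with head and nut. The nut: an aluminium disc 56 mm across, 16 mm high, with a knurled rim that grips well (friction about 1.2), a 22 mm hub 3 mm proud, a 10 mm stud 14 mm proud when tight, and a black punched mark at the edge of its top to count turns by
- rim_front (a point): foremost point of the nut's rim at half its height, 28 mm to the shaker's -x of the axis, 16 mm beyond the platform's front edge; does not turn with the nut. The rim is open to a finger over 65 degrees either side of here; a grey curved guard, 31 to 36 mm from the axis and 5 mm higher than the tight nut's top, shields the rest. The space in front of it is clear for 60 mm
- head_left (a point): middle of the flat left (+y) side of the clamp head's grey block, where the head is pushed to slide it to -y. Block: 54 mm along x, 68 mm along y, underside 84 mm and top 100 mm above the worktop; the nut's axis is 34 mm to the right of this side. The platform to the left of it, in front of the jar, is clear but for the toothed rail, 82 mm high
- jar: the clamped sample jar, clear with a red lid, 62 mm across and 120 mm high, loose on the platform between the two bars, under 2 mm from each. Origin: centre of its underside
- spare_jar: another red-lidded sample jar, 59 mm across and 115 mm high, standing on the worktop left of the shaker, to be left alone. Origin: centre of its underside
- bench_timer: white bench timer, 62 mm wide, 38 mm deep, 58 mm high, on the worktop to the right of the shaker's front, to be left alone. Origin: centre of its underside
Not all that is in view belongs to the job. What is shaped like the jar but purple or turquoise is not meant.

How it is judged:
On the way, in this order (a step that is already met when the one before it is completed fails the run):
1. the lock nut has been backed off about two turns (over 1.75), the bar still by the jar (value of joint lock_nut above 11 rad and value of joint clamp_bar below 0.04 m), for 0.2 s.
2. the clamp bar has been pushed to its stop (value of joint clamp_bar above 0.051 m), for 0.2 s.
At the end, for the whole second after the job is handed in: the clamp bar is within 4 mm of its stop (slide over 0.051 m), the nut is backed off between 1.75 and 2.5 turns (11.0 to 15.7 rad), and the jar stands upright (within 0.1 rad), at rest, within 12 mm of where it was (value of joint clamp_bar above 0.051 m and value of joint lock_nut between 11 and 15.7 rad and distance of jar from where it was at the start of the episode below 0.012 m and angle between jar's own z axis and vertical below 0.1 rad and linear speed of jar below 0.02 m/s); the robot touches nothing.
It fails at once if the bar is forced along while its lock is still engaged (over 6 mm with the nut under 1.27 turns) (value of joint clamp_bar above 0.006 m and value of joint lock_nut below 8 rad).
It fails at once if the clamped jar is lifted (over 12 mm), tipped (over 0.2 rad) or shoved (over 25 mm) (height (world z) of jar above 0.08 m or angle between jar's own z axis and vertical above 0.2 rad or distance of jar from where it was at the start of the episode above 0.025 m).
It fails at once if the spare jar or the timer is moved by over 15 mm (distance of any of spare_jar, bench_timer from where it was at the start of the episode above 0.015 m).
It also fails if it takes over 64 s, if anything falls off the work surface, if the arm or the gripper's body presses on something with over 40 N, if the wrist force passes 120 N, or if a joint passes its speed limit or range.

ROBOT

A 7-joint arm with a two-finger parallel gripper is mounted at the origin on the work surface; the furniture and walls round the work are solid. World frame = base frame: x ahead of the robot, y to its left, z up, the work surface at z = 0. Lengths are in m, angles in rad, forces in N, time in s.
With the tool pointing down it reaches from about 0.4 to 0.875 m from the base axis. Payload 19.3 kg.
Tool frame: the origin (TCP) lies midway between the tips of the shut fingers; the grasp point (between the pads) lies bot.pinch_z behind it (bot.pinch_z is the distance from the TCP to the grasp point, in m); z points along the fingers, y is the line along which they close (so a half turn about z gives the same grasp; the last joint's range is limited). The gripper opens to 85 mm and grips with 20 to 120 N. Pads are 22 mm wide; open, the fingers measure 114 mm over their backs; the gripper's body (76 mm by 85 mm) begins 54 mm behind the grasp point. The pads swing forward as they close: fully open they stand 13 mm farther back than shut.
Start: joints at [1.086, 0.521, -0.036, 1.599, 0.021, 1.021, -0.113], TCP at [0.252, -0.572, 0.231] pointing down, gripper open.
Joint ranges: [-2.91, 2.91], [-0.3, 2.13], [-1.5, 1.42], [0.17, 2.43], [-1.26, 4.41], [0.16, 1.93], [-2.52, 2.52]. Speed limits (rad/s): [1.89, 1.89, 2.39, 2.39, 3.01, 3.01, 3.01].

INTERFACE

Orientations are given as [roll, pitch, yaw] about the fixed x, y, z axes, in that order (R = Rz(yaw) Ry(pitch) Rx(roll)).
In Python, from workcell import readout, grab_frame, camera_info, workorder, bot gives the robot as it stands. The module is installed in compiled form; this text tells all that it offers.
- The arm moves only by the tool drive_tool, never from a script. Its argument "targets" is a list of rows, each an object of numbers: "dx", "dy", "dz": the shift along the tool's x, y, z as a fraction of full scale; "yaw": the turn about the tool's z as a fraction of full scale; "fingers": the closure, from 0 (fully open) to 1 (shut). In form: [{"dx": .., "dy": .., "dz": .., "yaw": .., "fingers": ..}, ...]. A call has 1 to 20 rows; each row shifts and turns the commanded pose from where the row before left it, along the tool's axes as they then stand; what a row does not reach is not made up. Full scale, the value 1, is 0.1 m for a shift and 90 degrees for a turn. A row lasts 1/10 s, in which the tool goes at most 50 mm and 8.59 degrees, less where a joint would pass 70% of its speed; a pose out of reach is approached as far as the arm can. A call with a number of a shift or a turn outside -1 to 1 is refused whole. A call with a gripper value outside its range is refused whole. The fingers move at their own pace and stop on an object; "squeeze" is the grip in N (left out, the last holds). Time passes only in rows, so rows that do not move let the fingers close. It gives the time, the measured TCP pose, the force, the opening and the grip force at its end, in the units of the state.
- readout.observe(): the state, without advancing time (a new reading comes with each control period).
- grab_frame(name): name is "scene" or "top" or "wrist"; returns the picture (480x640x3 uint8, blue, green, red); there is no depth.
- camera_info(name): a dict with "fx", "fy", "cx", "cy" (pixels), "T" (4x4, takes a point from camera to world coordinates); the wrist camera has in their place "hand_eye" (4x4, takes a point from camera to tool coordinates, whose origin is the TCP and whose axes are the flange's). Camera axes: x right, y up, looking along -z (the intrinsics and any distortion apply to the point x, -y, -z); pixel columns grow to the right and rows downward; lengths in m; the calibration is good to about 2 mm. A picture is of the moment at which its call begins: read the wrist's pose just before it. camera_info takes no time and is no camera call.
- workorder.job_done(): hands the job in; it is judged then, once.
The state is a dict: "clock": time; "qpos": joint angles; "qd": joint speeds; "joint_efforts": joint torques, N m; "position": TCP position; "tool_rot": TCP orientation; "force": force on the tool from outside, world axes, zero at the start; "moment": the same for the moment, N m; "grip_width": finger opening in m; "finger_force": force on a finger pad.
Only numpy, scipy, OpenCV 4.12 (cv2) and the standard library are available. Lean on these libraries where they do the work, as an engineer would, in place of code of your own. Each camera call takes 0.05 s, during which the arm holds its last target. There are 200 camera calls.

## Working session

There is one attempt and no reset: what is moved stays moved. The work goes in short steps, Python scripts to look and compute and a tool call to move; the robot and the scene stay as the last step left them, time stands still between calls to the robot, and variables do not carry over. Pictures are saved under pics/ and viewed, at most 10 in all, crops included, and the job is handed in when it is done.

Besides the shell and the picture viewer there is one more tool, called after "Request:" by a JSON object that holds its "name" and its "arguments". drive_tool: Moves the arm, as the interface text tells. Shift numbers are shares of 0.1 m and turn numbers shares of 90 degrees, none past 1 either way. Its arguments: {"type":"object","properties":{"targets":{"type":"array","items":{"type":"object","properties":{"dx":{"type":"number","minimum":-1,"maximum":1},"dy":{"type":"number","minimum":-1,"maximum":1},"dz":{"type":"number","minimum":-1,"maximum":1},"yaw":{"type":"number","minimum":-1,"maximum":1},"fingers":{"type":"number"}}}},"squeeze":{"type":"number"}},"required":["targets"]}

```bash
mkdir -p pics; python3 - <<'E'
from workcell import readout, grab_frame, camera_info, bot
import cv2, numpy as np
print(readout.observe()); print(bot.pinch_z)
for n in("scene","top"):
    cv2.imwrite(f"pics/{n}0.png",grab_frame(n)); print(n,camera_info(n))
print(camera_info("wrist"))
E
```

```text
{'clock': 0.0, 'qpos': array([ 1.08578087,  0.52204484, -0.03629242,  1.59999068,  0.02119322,
        1.02107881, -0.11279399]), 'qd': array([-0.0007001 ,  0.0020305 ,  0.00058408,  0.00060777, -0.00045006,
        0.00037155,  0.00183838]), 'joint_efforts': array([ 1.90091359e-04, -9.27107477e+01,  1.97996423e+00, -3.69941747e+01,
        1.79413782e-02,  8.03308765e-03, -1.99603619e-05]), 'position': array([ 0.25170664, -0.57171722,  0.23071311]), 'tool_rot': array([-3.14045934e+00,  9.16801588e-05,  4.14777361e-01]), 'force': array([-0.54873497, -0.61082442,  0.51018428]), 'moment': array([ 0.02688858,  0.03882106, -0.00999168]), 'finger_force': 0.0, 'grip_width': 0.08532657194932787}
0.0187
scene {'fx': 529.6920884283509, 'fy': 529.6920884283509, 'cx': 321.6743771652076, 'cy': 240.93056174357747, 'T': array([[ 0.84841409,  0.34355964, -0.40269133,  0.04529908],
       [-0.52922617,  0.53525473, -0.65834796, -1.17987014],
       [-0.01063934,  0.77166647,  0.63593841,  0.87955596],
       [ 0.        ,  0.        ,  0.        ,  1.        ]])}
top {'fx': 495.40599527069486, 'fy': 495.40599527069486, 'cx': 329.29668617772785, 'cy': 236.48705680586738, 'T': array([[-0.09241561,  0.97564736, -0.19892609,  0.3304389 ],
       [-0.9957161 , -0.08995694,  0.02138212, -0.37879063],
       [ 0.00296662,  0.20004995,  0.97978121,  1.05932268],
       [ 0.        ,  0.        ,  0.        ,  1.        ]])}
{'fx': 365.01127106724067, 'fy': 365.01127106724067, 'cx': 314.5013068482252, 'cy': 241.3260454930989, 'hand_eye': array([[-4.09009850e-04,  9.54883924e-01,  2.96978996e-01,
         7.59498965e-02],
       [ 9.99999694e-01,  1.92416999e-04,  7.58551373e-04,
        -4.83604141e-04],
       [ 6.67184705e-04,  2.96979216e-01, -9.54883710e-01,
        -1.42821750e-01],
       [ 0.00000000e+00,  0.00000000e+00,  0.00000000e+00,
         1.00000000e+00]])}
```

View pics/scene0.png

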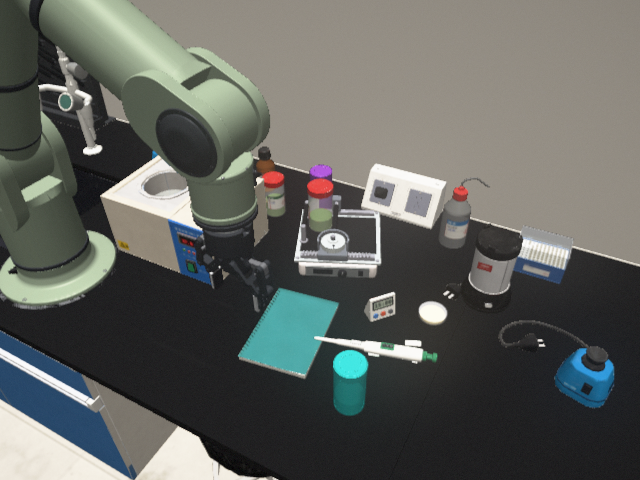

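View pics/top0.png

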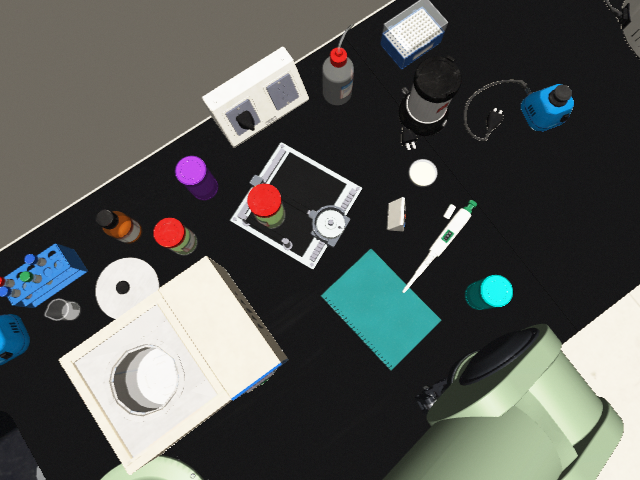

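The scene view shows the shaker at about (340,240), the nut at (333,240), the clamped red jar at (320,205), a red spare at (274,190) and the timer at (381,306). In the top view the nut is at (330,224), the clamped jar at (265,198), the spare at (170,236) and the timer at (397,214). The purple (190,170 top) and turquoise (495,290 top) jars are not meant. The jar meant is the red-lidded one on the shaker platform. I'll confirm this in one crop.

```bash
cat > h.py <<'E'
import numpy as np, cv2
from workcell import camera_info, readout
def ray(n,u,v,T=None):
    c=camera_info(n)
    if T is None: T=c["T"]
    d=np.array([(u-c["cx"])/c["fx"],-(v-c["cy"])/c["fy"],-1.])
    return T[:3,3],T[:3,:3]@d
def onz(n,u,v,z,T=None):
    o,d=ray(n,u,v,T); return o+d*(z-o[2])/d[2]
def cross(*rays):
    A=np.zeros((3,3));b=np.zeros(3)
    for o,d in rays:
        d=d/np.linalg.norm(d);P=np.eye(3)-np.outer(d,d);A+=P;b+=P@o
    x=np.linalg.solve(A,b)
    return x,[round(1e3*np.linalg.norm(np.cross(x-o,d/np.linalg.norm(d))),1) for o,d in rays]
def proj(n,p,T=None):
    c=camera_info(n); T=c["T"] if T is None else T
    q=T[:3,:3].T@(np.asarray(p)-T[:3,3]); return np.array([c["cx"]+c["fx"]*q[0]/-q[2],c["cy"]+c["fy"]*q[1]/q[2]])
E
python3 - <<'E'
import cv2,numpy as np
from h import *
s=cv2.imread("pics/scene0.png");t=cv2.imread("pics/top0.png")
a=cv2.resize(s[170:290,280:400],(480,480),interpolation=cv2.INTER_CUBIC)
b=cv2.resize(t[135:275,225:365],(480,480)[:2],interpolation=cv2.INTER_CUBIC)
cv2.imwrite("pics/crop0.png",cv2.resize(np.hstack([a,b]),(800,400)))
for n,im in(("scene",s),("top",t)):
    h=cv2.cvtColor(im,cv2.COLOR_BGR2HSV)
    m=((h[...,0]<8)|(h[...,0]>172))&(h[...,1]>170)&(h[...,2]>110)
    k,l,st,c=cv2.connectedComponentsWithStats(m.astype('u1'))
    for i in range(1,k):
        if st[i,4]>100: print(n,"red",st[i],c[i].round(1), onz(n,*c[i],.188).round(3),onz(n,*c[i],.115).round(3))
E
```

```text
scene red [263 171  21  17 248] [272.7 178.9] [ 0.508 -0.202  0.188] [ 0.557 -0.099  0.115]
scene red [307 180  26  14 254] [319.1 186.5] [ 0.585 -0.29   0.188] [ 0.641 -0.196  0.115]
top red [330  48  17  15 203] [338.  55.] [ 0.864 -0.448  0.188] [ 0.908 -0.454  0.115]
top red [248 184  33  32 858] [264.  199.5] [ 0.587 -0.286  0.188] [ 0.608 -0.278  0.115]
top red [153 218  31  29 711] [168.3 231.9] [ 0.542 -0.111  0.188] [ 0.56  -0.088  0.115]
```

View pics/crop0.png

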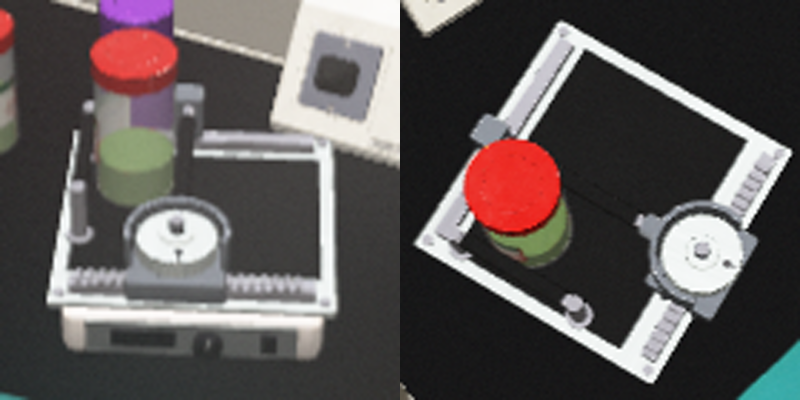

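```bash
python3 - <<'E'
import cv2,numpy as np
from h import *
s=cv2.imread("pics/scene0.png");t=cv2.imread("pics/top0.png")
f=lambda x,y:(225+(x-400)/400*140,135+y/400*140)
C=[onz("top",*f(*p),.068) for p in((655,382),(791,151),(559,21),(415,241))]
for p in C: print(p.round(4))
FL,FR,BR,BL=C
print([round(np.linalg.norm(a-b),4) for a,b in((FL,FR),(FR,BR),(BR,BL),(BL,FL))])
for a,b in((FR,BR),(FL,BL)): print("yaw x",np.degrees(np.arctan2(*(b-a)[1::-1])))
for a,b in((FR,FL),(BR,BL)): print("yaw y-90",np.degrees(np.arctan2(*(b-a)[1::-1]))-90)
print("centre",np.mean(C,0))
g=lambda x,y:(280+x*.3,170+y*.3)
print("stud",cross(ray("scene",*g(177,220)),ray("top",*f(703,248))))
# nut disc by brightness
for n,im,c0 in(("scene",s,g(177,235)),("top",t,f(703,250))):
    x0,y0=int(c0[0])-22,int(c0[1])-22
    gr=im[y0:y0+44,x0:x0+44].min(2)
    k,l,st,c=cv2.connectedComponentsWithStats((gr>195).astype('u1'))
    print(n,[(st[i,:].tolist(),(c[i]+[x0,y0]).round(1).tolist()) for i in range(1,k) if st[i,4]>40])
# lid heights
print("jarlid",cross(ray("scene",319.1,186.5),ray("top",264,199.5)))
print("spare",cross(ray("scene",272.7,178.9),ray("top",168.3,231.9)))
print("timer",onz("top",397,214,.03),"notebook",onz("top",371,250,0))
E
```

```text
[ 0.4685 -0.3641  0.068 ]
[ 0.6285 -0.4776  0.068 ]
[ 0.7444 -0.3164  0.068 ]
[ 0.5862 -0.201   0.068 ]
[np.float64(0.1961), np.float64(0.1985), np.float64(0.1958), np.float64(0.2011)]
yaw x 54.28109628187195
yaw x 54.187053263081125
yaw y-90 54.659186022783416
yaw y-90 53.89509957975653
centre [ 0.60690821 -0.33976505  0.068     ]
stud (array([ 0.54799087, -0.40543639,  0.13250928]), [np.float64(1.1), np.float64(1.1)])
scene [([10, 15, 24, 16, 266], [332.7, 240.9])]
top [([26, 0, 14, 8, 52], [339.5, 202.7]), ([36, 0, 8, 15, 41], [348.5, 207.3]), ([8, 10, 28, 27, 551], [330.3, 223.4])]
jarlid (array([ 0.587744  , -0.28518148,  0.18397042]), [np.float64(0.2), np.float64(0.2)])
spare (array([ 0.56286117, -0.08529128,  0.10544263]), [np.float64(0.5), np.float64(0.5)])
timer [ 0.57504838 -0.55016017  0.03      ] notebook [ 0.50739017 -0.48929261  0.        ]
```

The crop confirms the red-lidded jar stands between the bars on the platform. The nut's stud is at scene (333,236) and top (331,222). It triangulates to z≈0.1325, at shaker x≈-88 and y≈10, which fits the text. The shaker sits at about (0.607,-0.340) with yaw 54.25°. I'll now close the fingers, turn the tool to the shaker's axes and move in front of the nut, up high.

Request:
{"name": "drive_tool", "arguments": {"targets": [{"dx": 0,"dy": 0,"dz": 0,"yaw": -0.085,"fingers": 1},{"yaw": -0.085,"fingers": 1},{"yaw": -0.085,"fingers": 1},{"yaw": -0.084,"fingers": 1},{"dx": 0.3,"dy": 0.2,"fingers": 1},{"dx": 0.3,"dy": 0.2,"fingers": 1},{"dx": 0.3,"dy": 0.2,"fingers": 1},{"dx": 0.3,"dy": 0.2,"fingers": 1},{"dx": 0.3,"dy": 0.2,"fingers": 1},{"dx": 0.3,"dy": 0.2,"fingers": 1},{"dx": 0.3,"dy": 0.2,"fingers": 1},{"fingers": 1},{"fingers": 1}], "squeeze": 60}}

```text
invalid input
```

```bash
cat >> h.py <<'E'
from scipy.spatial.transform import Rotation as Ro
def tool():
    s=readout.observe(); T=np.eye(4);T[:3,:3]=Ro.from_euler("xyz",s["tool_rot"]).as_matrix();T[:3,3]=s["position"];return T
SC=np.array([.607,-.340]);YAW=np.radians(54.25)
def sh(p):
    d=np.asarray(p)[:2]-SC;c,s=np.cos(YAW),np.sin(YAW);return np.array([c*d[0]+s*d[1],-s*d[0]+c*d[1]])
def wpic(name):
    from workcell import grab_frame
    T=tool();im=grab_frame("wrist");cv2.imwrite(f"pics/{name}.png",im)
    W=T@camera_info("wrist")["hand_eye"];np.save(f"pics/{name}.npy",W);return im,W
E
python3 - <<'E'
from h import *
s=readout.observe();print(s["clock"],s["position"],s["tool_rot"],s["force"],s["grip_width"],sh(s["position"]))
im,W=wpic("w1")
print(proj("wrist",[.548,-.4054,.1325],W))
E
```

```text
0.1 [ 0.25174128 -0.57175093  0.23082272] [-3.14063902e+00  6.56772379e-05  4.14828273e-01] [ 0.93490856 -0.22373285 -0.66680489] 0.08539088914648875 [-0.39564281  0.15291833]
[ 237.36826829 -529.82156562]
```

View pics/w1.png

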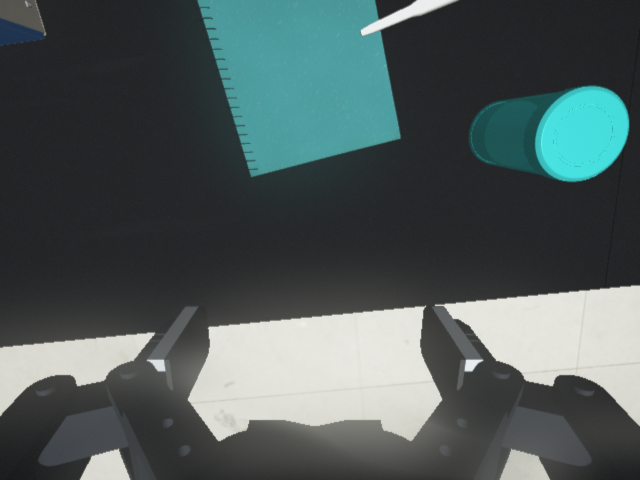

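The move was refused, probably because each row needs every field. The wrist view shows the open fingers at the bottom, the notebook, and the turquoise jar at (580,135), so the arm hasn't moved.

Request:
{"name": "drive_tool", "arguments": {"targets": [{"dx": 0,"dy": 0,"dz": 0,"yaw": -0.085,"fingers": 1},{"dx": 0,"dy": 0,"dz": 0,"yaw": -0.085,"fingers": 1},{"dx": 0,"dy": 0,"dz": 0,"yaw": -0.085,"fingers": 1},{"dx": 0,"dy": 0,"dz": 0,"yaw": -0.084,"fingers": 1},{"dx": 0.3,"dy": 0.2,"dz": 0,"yaw": 0,"fingers": 1},{"dx": 0.3,"dy": 0.2,"dz": 0,"yaw": 0,"fingers": 1},{"dx": 0.3,"dy": 0.2,"dz": 0,"yaw": 0,"fingers": 1},{"dx": 0.3,"dy": 0.2,"dz": 0,"yaw": 0,"fingers": 1},{"dx": 0.3,"dy": 0.2,"dz": 0,"yaw": 0,"fingers": 1},{"dx": 0.3,"dy": 0.2,"dz": 0,"yaw": 0,"fingers": 1},{"dx": 0.3,"dy": 0.2,"dz": 0,"yaw": 0,"fingers": 1},{"dx": 0,"dy": 0,"dz": 0,"yaw": 0,"fingers": 1},{"dx": 0,"dy": 0,"dz": 0,"yaw": 0,"fingers": 1}], "squeeze": 60}}

```text
clock: 1.45
position: [0.4886, -0.4826, 0.2307]
tool_rot: [-3.141, -0.0, 0.949]
force: [-0.3, -0.8, -0.3]
grip_width: 0.0001
finger_force: 0.0
```

```bash
python3 - <<'E'
from h import *
im,W=wpic("w2"); print(sh(readout.observe()["position"]),proj("wrist",[.548,-.4054,.1325],W))
E
```

```text
[-0.18616176  0.01308397] [320.72344466  91.80799762]
```

Request:
{"name": "drive_tool", "arguments": {"targets": [{"dx": 0.2,"dy": -0.4,"dz": 0,"yaw": 0,"fingers": 1},{"dx": 0,"dy": 0,"dz": 0,"yaw": 0,"fingers": 1},{"dx": 0,"dy": 0,"dz": 0,"yaw": 0,"fingers": 1}]}}

```text
clock: 1.8
position: [0.4662, -0.4442, 0.2319]
tool_rot: [3.141, 0.001, 0.946]
force: [0.9, -0.7, 0.0]
grip_width: -0.0003
finger_force: 0.0
```

```bash
python3 - <<'E'
from h import *
im,W=wpic("w3"); print(sh(readout.observe()["position"]),proj("wrist",[.548,-.4054,.1325],W))
E
```

```text
[-0.16702176  0.05262998] [384.49543207 122.63413305]
```

View pics/w3.png

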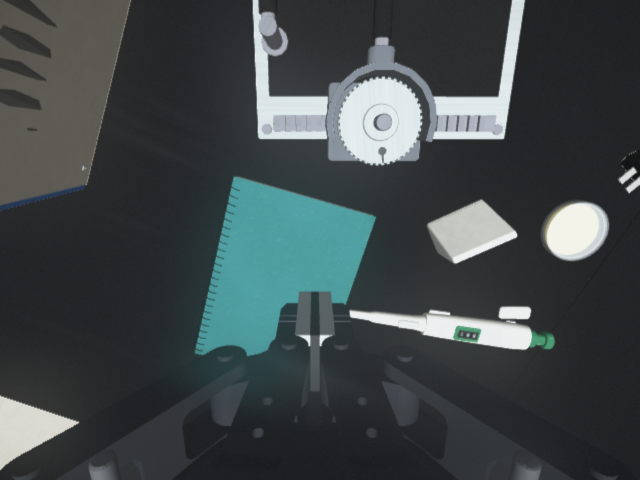

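The wrist view shows the nut at (380,121) with its mark at (382,151), and the guard behind it. The block spans (329..419, 83..161), and the shut fingertips are at (296..333, 291..335). Next I'll triangulate the nut between w2 and w3.

```bash
cat >> h.py <<'E'
def nut(im,c0):
    x0,y0=int(c0[0])-60,max(0,int(c0[1])-60)
    g=im[y0:y0+120,x0:x0+120]
    c=cv2.HoughCircles(cv2.medianBlur(cv2.cvtColor(g,cv2.COLOR_BGR2GRAY),3),cv2.HOUGH_GRADIENT,1,200,param1=150,param2=15,minRadius=35,maxRadius=46)
    a=c[0,0]; 
    # refine: bright pixels within circle
    m=(g.min(2)>150).astype('u1'); yy,xx=np.mgrid[:g.shape[0],:g.shape[1]]
    m&=((xx-a[0])**2+(yy-a[1])**2<(a[2]+3)**2).astype('u1')
    k,l,st,cc=cv2.connectedComponentsWithStats(m);i=1+st[1:,4].argmax()
    (ex,ey),er=cv2.minEnclosingCircle(np.argwhere(l==i)[:,::-1].astype(np.float32))
    return a+[x0,y0,0],np.array([ex+x0,ey+y0,er])
E
python3 - <<'E'
from h import *
r=[];rr=[]
for n in("w2","w3"):
    im=cv2.imread(f"pics/{n}.png");W=np.load(f"pics/{n}.npy")
    a,b=nut(im,proj("wrist",[.548,-.4054,.125],W));print(n,a,b)
    r.append(ray("wrist",*b[:2],W));p=onz("wrist",*b[:2],.12,W);print("z.12",p,sh(p))
    T=W@np.linalg.inv(camera_info("wrist")["hand_eye"])
    for q in((.011,.008,0),(.011,-.008,0),(-.011,.008,0)): print(proj("wrist",(T@[*q,1])[:3],W).round(1),end=" ")
    print()
x,e=cross(*r);print("nut",x,e,sh(x))
W=np.load("pics/w3.npy")
for uv in((259,138),(505,138)): 
    p=onz("wrist",*uv,.068,W);print("corner",p,sh(p))
for uv in((330,161),(419,161),(330,84)): print("block",sh(onz("wrist",*uv,.100,W)))
E
```

```text
w2 [318.5         91.5         45.40000153] [318.5         91.19565201  46.26334763]
z.12 [ 0.547832   -0.40347392  0.12      ] [-0.08608267  0.0109346 ]
[334.3 287.9] [296.8 287.9] [333.5 333.3] 
w3 [385.5        112.5         43.20000076] [381.         119.          42.63811111]
z.12 [ 0.54929303 -0.4033185   0.12      ] [-0.08510292  0.00983966]
[334.3 287.9] [296.8 287.9] [333.5 333.3] 
nut [ 0.54818546 -0.40336442  0.12354323] [np.float64(0.7), np.float64(0.7)] [-0.08578729  0.01071171]
corner [ 0.46932956 -0.36220359  0.068     ] [-0.09845376  0.0987573 ]
corner [ 0.63061498 -0.47857438  0.068     ] [-0.09866632 -0.10012734]
block [-0.11401205  0.0424451 ]
block [-0.11408025 -0.02318446]
block [-0.06157077  0.04305012]
```

The nut triangulates to z=0.1235±, matching the 0.120 given. Its radius and the platform corners agree to about 1.5 mm, and the fingertips measure 22 x 16 mm at the TCP. I'll lower in front of the rim and approach.

Request:
{"name": "drive_tool", "arguments": {"targets": [{"dx": 0.25,"dy": 0.34,"dz": 0,"yaw": 0,"fingers": 1},{"dx": 0,"dy": 0,"dz": 0.4,"yaw": 0,"fingers": 1},{"dx": 0,"dy": 0,"dz": 0.4,"yaw": 0,"fingers": 1},{"dx": 0,"dy": 0,"dz": 0.4,"yaw": 0,"fingers": 1},{"dx": 0,"dy": 0,"dz": 0.05,"yaw": 0,"fingers": 1},{"dx": 0.13,"dy": 0,"dz": 0,"yaw": 0,"fingers": 1},{"dx": 0,"dy": 0,"dz": 0,"yaw": 0,"fingers": 1},{"dx": 0,"dy": 0,"dz": 0,"yaw": 0,"fingers": 1}]}}

```text
clock: 2.65
position: [0.5184, -0.433, 0.1085]
tool_rot: [3.139, 0.0, 0.948]
force: [0.5, 0.4, 1.1]
grip_width: -0.0003
finger_force: 0.0
```

```bash
cat >> h.py <<'E'
NUT=np.array([-.0865,.0105])
def loc(p): q=sh(p)-NUT; return np.array([q[0],-q[1]])*1e3
def st():
    s=readout.observe();F=s["force"];c,n=np.cos(YAW),np.sin(YAW)
    print("t",round(s["clock"],2),"loc",loc(s["position"]).round(1),"z",s["position"][2].round(4),"yaw",np.degrees(s["tool_rot"][2]).round(2),"Fx,Fy',Fz",np.round([c*F[0]+n*F[1],n*F[0]-c*F[1],F[2]],1))
E
python3 -c "
from h import *
st()"
```

```text
t 2.65 loc [-40.8  -7.1] z 0.1085 yaw 54.31 Fx,Fy',Fz [0.6 0.2 1.1]
```

Request:
{"name": "drive_tool", "arguments": {"targets": [{"dx": 0.02,"dy": 0,"dz": 0.02,"yaw": 0,"fingers": 1},{"dx": 0,"dy": 0,"dz": 0,"yaw": 0,"fingers": 1},{"dx": 0,"dy": 0,"dz": 0,"yaw": 0,"fingers": 1}]}}

```text
clock: 2.95
position: [0.5185, -0.4317, 0.105]
tool_rot: [3.14, 0.0, 0.947]
force: [-0.5, -2.5, 3.3]
grip_width: -0.0002
finger_force: 1.4
```

```bash
python3 -c "
from h import *
st()"
```

```text
t 2.95 loc [-39.6  -7.8] z 0.105 yaw 54.25 Fx,Fy',Fz [-2.3  1.1  3.3]
```

Request:
{"name": "drive_tool", "arguments": {"targets": [{"dx": 0.02,"dy": 0,"dz": 0,"yaw": 0,"fingers": 1},{"dx": 0,"dy": 0,"dz": 0,"yaw": 0,"fingers": 1},{"dx": 0,"dy": 0,"dz": 0,"yaw": 0,"fingers": 1}]}}

```text
clock: 3.25
position: [0.5186, -0.4311, 0.1049]
tool_rot: [3.141, 0.002, 0.946]
force: [-5.5, -8.2, 6.8]
grip_width: -0.0003
finger_force: 4.9
```

```bash
python3 -c "
from h import *
st()"
```

```text
t 3.25 loc [-39.1  -8. ] z 0.1049 yaw 54.2 Fx,Fy',Fz [-9.9  0.3  6.8]
```

Request:
{"name": "drive_tool", "arguments": {"targets": [{"dx": -0.01,"dy": 0.02,"dz": 0,"yaw": 0,"fingers": 1},{"dx": 0,"dy": 0.05,"dz": 0,"yaw": 0,"fingers": 1},{"dx": 0,"dy": 0.05,"dz": 0,"yaw": 0,"fingers": 1},{"dx": 0,"dy": 0.04,"dz": 0,"yaw": 0,"fingers": 1},{"dx": 0,"dy": 0,"dz": 0,"yaw": 0,"fingers": 1}]}}

```text
clock: 3.75
position: [0.5316, -0.4409, 0.1047]
tool_rot: [3.141, 0.001, 0.946]
force: [-3.3, -6.6, 6.4]
grip_width: 0.0
finger_force: 3.6
```

```bash
python3 - <<'E'
from h import *
st();im,W=wpic("w4");c=proj("wrist",[.548,-.404,.12],W);print(c)
x,y=map(int,c);cv2.imwrite("pics/w4c.png",cv2.resize(im[max(0,y-90):y+90,x-110:x+110],None,fx=3,fy=3))
E
```

```text
t 3.75 loc [-39.5   8.2] z 0.1047 yaw 54.22 Fx,Fy',Fz [-7.2  1.2  6.4]
[293.05768954 233.59354658]
```

View pics/w4c.png

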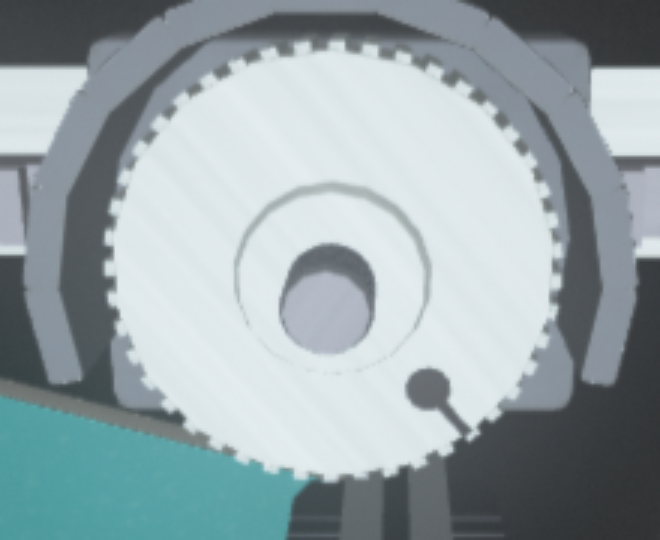

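The nut turned with the fingertip: its mark moved from straight down to about 36° right, at crop (428,388), with no slip. I'll finish this stroke around the corner and return for the next one.

Request:
{"name": "drive_tool", "arguments": {"targets": [{"dx": 0.004,"dy": 0.05,"dz": 0,"yaw": 0,"fingers": 1},{"dx": 0.011,"dy": 0.045,"dz": 0,"yaw": 0,"fingers": 1},{"dx": 0.019,"dy": 0.04,"dz": 0,"yaw": 0,"fingers": 1},{"dx": 0.026,"dy": 0.035,"dz": 0,"yaw": 0,"fingers": 1},{"dx": 0,"dy": 0,"dz": 0,"yaw": 0,"fingers": 1}]}}

```text
clock: 4.3
position: [0.5499, -0.4452, 0.1045]
tool_rot: [3.14, 0.0, 0.947]
force: [-0.4, -7.1, 3.3]
grip_width: -0.0
finger_force: 3.5
```

```bash
cat >> h.py <<'E'
def mark(name):
    im,W=wpic(name); c,s=np.cos(YAW),np.sin(YAW)
    d=NUT@np.array([[c,s],[-s,c]])  # shaker->world
    for zt in (.120,.123):
        A=np.array([*(SC+d),zt]); N=200; best=[]
        ang=np.radians(np.arange(0,360,1.)); v=[]
        for a in ang:  # a: ccw from front (-x) in shaker frame
            px=[]
            for r in (.018,.019,.020,.021):
                w=YAW+np.pi+a; u=proj("wrist",A+[r*np.cos(w),r*np.sin(w),0],W).astype(np.float32)
                px.append(float(cv2.getRectSubPix(im,(1,1),(float(u[0]),float(u[1]))).mean()))
            v.append(np.mean(px))
        v=np.array(v); v=np.convolve(np.r_[v[-4:],v,v[:4]],np.ones(9)/9,'valid'); i=v.argmin()
        print("mark ccw from front",i,"deg; dark",v[i].round(),"median",np.median(v).round(), "z",zt)
E
python3 - <<'E'
from h import *
st();mark("w5")
E
```

```text
t 4.3 loc [-32.3  25.6] z 0.1045 yaw 54.28 Fx,Fy',Fz [-6.   3.8  3.3]
mark ccw from front 77 deg; dark 115.0 median 230.0 z 0.12
mark ccw from front 81 deg; dark 117.0 median 230.0 z 0.123
```

Request:
{"name": "drive_tool", "arguments": {"targets": [{"dx": -0.2,"dy": 0.02,"dz": 0,"yaw": 0,"fingers": 1},{"dx": 0,"dy": -0.27,"dz": 0,"yaw": 0,"fingers": 1},{"dx": 0,"dy": -0.28,"dz": 0,"yaw": 0,"fingers": 1},{"dx": 0.16,"dy": 0,"dz": 0,"yaw": 0,"fingers": 1},{"dx": 0.038,"dy": 0.03,"dz": 0,"yaw": 0,"fingers": 1},{"dx": -0.029,"dy": 0.038,"dz": 0,"yaw": 0,"fingers": 1},{"dx": -0.019,"dy": 0.042,"dz": 0,"yaw": 0,"fingers": 1},{"dx": -0.012,"dy": 0.045,"dz": 0,"yaw": 0,"fingers": 1},{"dx": -0.004,"dy": 0.046,"dz": 0,"yaw": 0,"fingers": 1},{"dx": 0,"dy": 0,"dz": 0,"yaw": 0,"fingers": 1}]}}

```text
clock: 5.35
position: [0.5188, -0.4317, 0.1041]
tool_rot: [3.141, 0.0, 0.947]
force: [-0.9, -2.7, 0.2]
grip_width: -0.0001
finger_force: 1.7
```

```bash
python3 - <<'E'
from h import *
st();mark("w6")
E
```

```text
t 5.35 loc [-39.5  -7.6] z 0.1041 yaw 54.25 Fx,Fy',Fz [-2.7  0.9  0.2]
mark ccw from front 92 deg; dark 106.0 median 230.0 z 0.12
mark ccw from front 95 deg; dark 113.0 median 230.0 z 0.123
```

Request:
{"name": "drive_tool", "arguments": {"targets": [{"dx": 0.005,"dy": 0.04,"dz": 0,"yaw": 0,"fingers": 1},{"dx": 0,"dy": 0.04,"dz": 0,"yaw": 0,"fingers": 1},{"dx": 0,"dy": 0.04,"dz": 0,"yaw": 0,"fingers": 1},{"dx": 0,"dy": 0.04,"dz": 0,"yaw": 0,"fingers": 1},{"dx": 0.004,"dy": 0.046,"dz": 0,"yaw": 0,"fingers": 1},{"dx": 0.012,"dy": 0.045,"dz": 0,"yaw": 0,"fingers": 1},{"dx": 0.019,"dy": 0.041,"dz": 0,"yaw": 0,"fingers": 1},{"dx": 0.027,"dy": 0.035,"dz": 0,"yaw": 0,"fingers": 1},{"dx": 0,"dy": 0,"dz": 0,"yaw": 0,"fingers": 1}]}}

```text
clock: 6.3
position: [0.5496, -0.4453, 0.1046]
tool_rot: [3.14, 0.001, 0.947]
force: [-0.1, -7.1, -0.1]
grip_width: 0.0003
finger_force: 3.3
```

```bash
python3 - <<'E'
from h import *
st();mark("w7")
E
```

```text
t 6.3 loc [-32.5  25.4] z 0.1046 yaw 54.27 Fx,Fy',Fz [-5.8  4.  -0.1]
mark ccw from front 168 deg; dark 138.0 median 229.0 z 0.12
mark ccw from front 167 deg; dark 128.0 median 229.0 z 0.123
```

Request:
{"name": "drive_tool", "arguments": {"targets": [{"dx": -0.2,"dy": 0.02,"dz": -0.005,"yaw": 0,"fingers": 1},{"dx": 0,"dy": -0.27,"dz": 0,"yaw": 0,"fingers": 1},{"dx": 0,"dy": -0.28,"dz": 0,"yaw": 0,"fingers": 1},{"dx": 0.16,"dy": 0,"dz": 0,"yaw": 0,"fingers": 1},{"dx": 0.048,"dy": 0.04,"dz": 0,"yaw": 0,"fingers": 1},{"dx": -0.03,"dy": 0.034,"dz": 0,"yaw": 0,"fingers": 1},{"dx": -0.021,"dy": 0.039,"dz": 0,"yaw": 0,"fingers": 1},{"dx": -0.014,"dy": 0.043,"dz": 0,"yaw": 0,"fingers": 1},{"dx": -0.004,"dy": 0.045,"dz": 0,"yaw": 0,"fingers": 1},{"dx": 0,"dy": 0.04,"dz": 0,"yaw": 0,"fingers": 1},{"dx": 0,"dy": 0.04,"dz": 0,"yaw": 0,"fingers": 1},{"dx": 0,"dy": 0.04,"dz": 0,"yaw": 0,"fingers": 1},{"dx": 0,"dy": 0.04,"dz": 0,"yaw": 0,"fingers": 1},{"dx": 0.004,"dy": 0.046,"dz": 0,"yaw": 0,"fingers": 1},{"dx": 0.012,"dy": 0.045,"dz": 0,"yaw": 0,"fingers": 1},{"dx": 0.019,"dy": 0.041,"dz": 0,"yaw": 0,"fingers": 1},{"dx": 0.026,"dy": 0.035,"dz": 0,"yaw": 0,"fingers": 1},{"dx": 0,"dy": 0,"dz": 0,"yaw": 0,"fingers": 1}]}}

```text
clock: 8.15
position: [0.5499, -0.4454, 0.1051]
tool_rot: [3.14, 0.001, 0.947]
force: [-0.3, -6.7, 3.1]
grip_width: 0.0002
finger_force: 3.5
```

```bash
python3 - <<'E'
from h import *
st();mark("w8")
E
```

```text
t 8.15 loc [-32.4  25.8] z 0.1051 yaw 54.27 Fx,Fy',Fz [-5.6  3.6  3.1]
mark ccw from front 295 deg; dark 101.0 median 230.0 z 0.12
mark ccw from front 293 deg; dark 122.0 median 229.0 z 0.123
```

Request:
{"name": "drive_tool", "arguments": {"targets": [{"dx": -0.2,"dy": 0.02,"dz": -0.005,"yaw": 0,"fingers": 1},{"dx": 0,"dy": -0.27,"dz": 0,"yaw": 0,"fingers": 1},{"dx": 0,"dy": -0.28,"dz": 0,"yaw": 0,"fingers": 1},{"dx": 0.16,"dy": 0,"dz": 0,"yaw": 0,"fingers": 1},{"dx": 0.048,"dy": 0.04,"dz": 0,"yaw": 0,"fingers": 1},{"dx": -0.03,"dy": 0.034,"dz": 0,"yaw": 0,"fingers": 1},{"dx": -0.021,"dy": 0.039,"dz": 0,"yaw": 0,"fingers": 1},{"dx": -0.014,"dy": 0.043,"dz": 0,"yaw": 0,"fingers": 1},{"dx": -0.004,"dy": 0.045,"dz": 0,"yaw": 0,"fingers": 1},{"dx": 0,"dy": 0.04,"dz": 0,"yaw": 0,"fingers": 1},{"dx": 0,"dy": 0.04,"dz": 0,"yaw": 0,"fingers": 1},{"dx": 0,"dy": 0.04,"dz": 0,"yaw": 0,"fingers": 1},{"dx": 0,"dy": 0.04,"dz": 0,"yaw": 0,"fingers": 1},{"dx": 0.004,"dy": 0.046,"dz": 0,"yaw": 0,"fingers": 1},{"dx": 0.012,"dy": 0.045,"dz": 0,"yaw": 0,"fingers": 1},{"dx": 0.019,"dy": 0.041,"dz": 0,"yaw": 0,"fingers": 1},{"dx": 0.026,"dy": 0.035,"dz": 0,"yaw": 0,"fingers": 1},{"dx": 0,"dy": 0,"dz": 0,"yaw": 0,"fingers": 1}]}}

```text
clock: 10.0
position: [0.5497, -0.4454, 0.1056]
tool_rot: [3.139, 0.001, 0.947]
force: [0.0, -6.8, 2.5]
grip_width: -0.0
finger_force: 3.5
```

```bash
python3 - <<'E'
from h import *
st();mark("w9")
E
```

```text
t 10.0 loc [-32.5  25.6] z 0.1056 yaw 54.27 Fx,Fy',Fz [-5.5  4.   2.5]
mark ccw from front 51 deg; dark 107.0 median 229.0 z 0.12
mark ccw from front 54 deg; dark 107.0 median 230.0 z 0.123
```

Request:
{"name": "drive_tool", "arguments": {"targets": [{"dx": -0.2,"dy": 0.02,"dz": -0.005,"yaw": 0,"fingers": 1},{"dx": 0,"dy": -0.27,"dz": 0,"yaw": 0,"fingers": 1},{"dx": 0,"dy": -0.28,"dz": 0,"yaw": 0,"fingers": 1},{"dx": 0.16,"dy": 0,"dz": 0,"yaw": 0,"fingers": 1},{"dx": 0.048,"dy": 0.04,"dz": 0,"yaw": 0,"fingers": 1},{"dx": -0.03,"dy": 0.034,"dz": 0,"yaw": 0,"fingers": 1},{"dx": -0.021,"dy": 0.039,"dz": 0,"yaw": 0,"fingers": 1},{"dx": -0.014,"dy": 0.043,"dz": 0,"yaw": 0,"fingers": 1},{"dx": -0.004,"dy": 0.045,"dz": 0,"yaw": 0,"fingers": 1},{"dx": 0,"dy": 0.04,"dz": 0,"yaw": 0,"fingers": 1},{"dx": 0,"dy": 0.04,"dz": 0,"yaw": 0,"fingers": 1},{"dx": 0,"dy": 0.04,"dz": 0,"yaw": 0,"fingers": 1},{"dx": 0,"dy": 0.04,"dz": 0,"yaw": 0,"fingers": 1},{"dx": 0.004,"dy": 0.046,"dz": 0,"yaw": 0,"fingers": 1},{"dx": 0.012,"dy": 0.045,"dz": 0,"yaw": 0,"fingers": 1},{"dx": 0.019,"dy": 0.041,"dz": 0,"yaw": 0,"fingers": 1},{"dx": 0.026,"dy": 0.035,"dz": 0,"yaw": 0,"fingers": 1},{"dx": 0,"dy": 0,"dz": 0,"yaw": 0,"fingers": 1}]}}

```text
clock: 11.85
position: [0.5496, -0.4454, 0.1061]
tool_rot: [3.139, 0.001, 0.947]
force: [-0.4, -6.6, 2.5]
grip_width: 0.0002
finger_force: 3.4
```

```bash
python3 - <<'E'
from h import *
st();mark("w10")
im=cv2.imread("pics/w10.png");W=np.load("pics/w10.npy");print(nut(im,proj("wrist",[.548,-.404,.123],W)))
E
```

```text
t 11.85 loc [-32.6  25.5] z 0.1061 yaw 54.27 Fx,Fy',Fz [-5.6  3.6  2.5]
mark ccw from front 172 deg; dark 144.0 median 229.0 z 0.12
mark ccw from front 171 deg; dark 136.0 median 229.0 z 0.123
(array([243.5       , 262.5       ,  35.79999924]), array([243.5       , 262.5       ,  38.76219559]))
```

Request:
{"name": "drive_tool", "arguments": {"targets": [{"dx": -0.2,"dy": 0.02,"dz": -0.005,"yaw": 0,"fingers": 1},{"dx": 0,"dy": -0.27,"dz": 0,"yaw": 0,"fingers": 1},{"dx": 0,"dy": -0.28,"dz": 0,"yaw": 0,"fingers": 1},{"dx": 0.16,"dy": 0,"dz": 0,"yaw": 0,"fingers": 1},{"dx": 0.043,"dy": 0.035,"dz": 0,"yaw": 0,"fingers": 1},{"dx": -0.03,"dy": 0.036,"dz": 0,"yaw": 0,"fingers": 1},{"dx": -0.019,"dy": 0.041,"dz": 0,"yaw": 0,"fingers": 1},{"dx": -0.012,"dy": 0.044,"dz": 0,"yaw": 0,"fingers": 1},{"dx": -0.003,"dy": 0.045,"dz": 0,"yaw": 0,"fingers": 1},{"dx": 0,"dy": 0.04,"dz": 0,"yaw": 0,"fingers": 1},{"dx": 0,"dy": 0.04,"dz": 0,"yaw": 0,"fingers": 1},{"dx": 0,"dy": 0.04,"dz": 0,"yaw": 0,"fingers": 1},{"dx": 0,"dy": 0.04,"dz": 0,"yaw": 0,"fingers": 1},{"dx": 0.004,"dy": 0.046,"dz": 0,"yaw": 0,"fingers": 1},{"dx": 0.012,"dy": 0.045,"dz": 0,"yaw": 0,"fingers": 1},{"dx": 0.019,"dy": 0.041,"dz": 0,"yaw": 0,"fingers": 1},{"dx": 0.026,"dy": 0.035,"dz": 0,"yaw": 0,"fingers": 1},{"dx": 0,"dy": 0,"dz": 0,"yaw": 0,"fingers": 1}]}}

```text
clock: 13.7
position: [0.549, -0.4456, 0.1065]
tool_rot: [3.14, 0.001, 0.947]
force: [0.6, -6.4, 0.7]
grip_width: -0.0001
finger_force: 3.0
```

```bash
python3 - <<'E'
from h import *
st();mark("w11")
im=cv2.imread("pics/w11.png");W=np.load("pics/w11.npy");c=proj("wrist",[.548,-.404,.12],W);print(c)
x,y=map(int,c);cv2.imwrite("pics/w11c.png",cv2.resize(im[max(0,y-130):y+110,x-120:x+160],None,fx=2,fy=2))
E
```

```text
t 13.7 loc [-33.   25.1] z 0.1065 yaw 54.25 Fx,Fy',Fz [-4.9  4.2  0.7]
mark ccw from front 277 deg; dark 102.0 median 229.0 z 0.12
mark ccw from front 274 deg; dark 117.0 median 229.0 z 0.123
[248.37780421 248.79009799]
```

View pics/w11c.png

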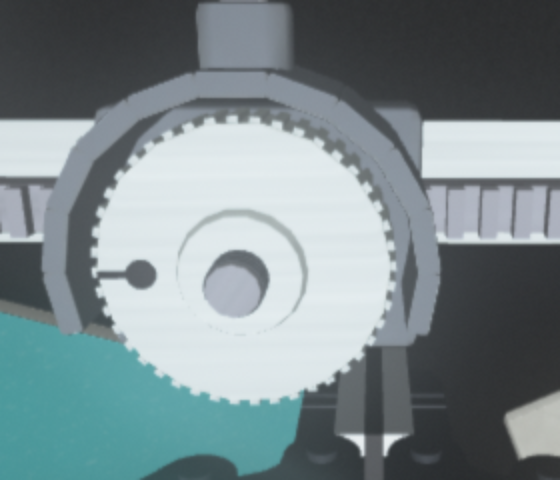

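The crop shows the mark at (140,274), left of the nut centre, so the nut has turned about 635° in total and the guard and head are unshifted. One shorter stroke of about 76° from the front is needed.

Request:
{"name": "drive_tool", "arguments": {"targets": [{"dx": -0.2,"dy": 0.02,"dz": -0.005,"yaw": 0,"fingers": 1},{"dx": 0,"dy": -0.35,"dz": 0,"yaw": 0,"fingers": 1},{"dx": 0,"dy": 0,"dz": 0,"yaw": 0,"fingers": 1},{"dx": 0.12,"dy": 0,"dz": 0,"yaw": 0,"fingers": 1},{"dx": 0.02,"dy": 0.01,"dz": 0,"yaw": 0,"fingers": 1},{"dx": 0,"dy": 0.04,"dz": 0,"yaw": 0,"fingers": 1},{"dx": 0,"dy": 0.04,"dz": 0,"yaw": 0,"fingers": 1},{"dx": 0,"dy": 0.04,"dz": 0,"yaw": 0,"fingers": 1},{"dx": 0,"dy": 0.04,"dz": 0,"yaw": 0,"fingers": 1},{"dx": 0.004,"dy": 0.046,"dz": 0,"yaw": 0,"fingers": 1},{"dx": 0.012,"dy": 0.045,"dz": 0,"yaw": 0,"fingers": 1},{"dx": 0.019,"dy": 0.041,"dz": 0,"yaw": 0,"fingers": 1},{"dx": 0.026,"dy": 0.035,"dz": 0,"yaw": 0,"fingers": 1},{"dx": 0,"dy": 0,"dz": 0,"yaw": 0,"fingers": 1},{"dx": -0.2,"dy": 0.02,"dz": 0,"yaw": 0,"fingers": 1},{"dx": 0,"dy": 0,"dz": 0,"yaw": 0,"fingers": 1}]}}

```text
clock: 15.35
position: [0.5373, -0.465, 0.1066]
tool_rot: [3.141, 0.002, 0.945]
force: [-0.8, -0.1, 0.9]
grip_width: -0.0002
finger_force: 0.0
```

```bash
python3 - <<'E'
from h import *
st();mark("w12")
im=cv2.imread("pics/w12.png");W=np.load("pics/w12.npy");a,b=nut(im,proj("wrist",[.548,-.404,.124],W));print(a,b,loc(onz("wrist",*a[:2],.124,W)))
E
```

```text
t 15.35 loc [-55.6  27. ] z 0.1066 yaw 54.14 Fx,Fy',Fz [-0.6 -0.6  0.9]
mark ccw from front 351 deg; dark 114.0 median 229.0 z 0.12
mark ccw from front 352 deg; dark 111.0 median 229.0 z 0.123
[234.5        197.5         37.29999924] [234.5        197.5         40.20582199] [-2.3958807  -1.08122931]
```

The mark is now at about 352°, roughly 711° of total turning and 12.4–12.7 rad on the joint, so step 1 is done. Next I'll go round the front to the left side of the block, lower to z≈0.089 and push.

Request:
{"name": "drive_tool", "arguments": {"targets": [{"dx": -0.05,"dy": -0.26,"dz": 0,"yaw": 0,"fingers": 1},{"dx": 0,"dy": -0.27,"dz": 0,"yaw": 0,"fingers": 1},{"dx": 0,"dy": -0.27,"dz": 0,"yaw": 0,"fingers": 1},{"dx": 0,"dy": 0,"dz": 0.09,"yaw": 0,"fingers": 1},{"dx": 0,"dy": 0,"dz": 0.08,"yaw": 0,"fingers": 1},{"dx": 0.18,"dy": 0,"dz": 0,"yaw": 0,"fingers": 1},{"dx": 0.19,"dy": 0,"dz": 0,"yaw": 0,"fingers": 1},{"dx": 0,"dy": 0,"dz": 0,"yaw": 0,"fingers": 1},{"dx": 0,"dy": 0,"dz": 0,"yaw": 0,"fingers": 1}]}}

```text
clock: 16.3
position: [0.4937, -0.3885, 0.0895]
tool_rot: [-3.141, -0.0, 0.949]
force: [-0.1, -0.8, 0.3]
grip_width: 0.0002
finger_force: 0.0
```

```bash
python3 - <<'E'
from h import *
st();wpic("w13")
E
```

```text
t 16.3 loc [-19.  -53.1] z 0.0895 yaw 54.35 Fx,Fy',Fz [-0.7  0.4  0.3]
```

View pics/w13.png

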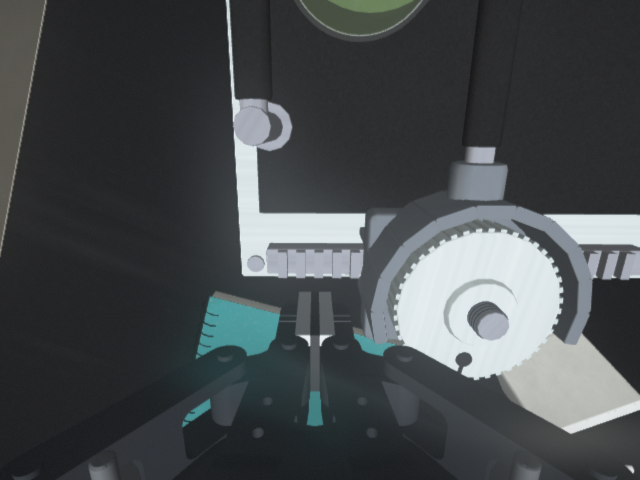

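The fingertips at (315,310) stand clear to the left of the block, whose left side is at (365,240). The rail is in front of them and the jar and posts are well away. I'll shift 5 mm outwards and push.

Request:
{"name": "drive_tool", "arguments": {"targets": [{"dx": -0.05,"dy": 0,"dz": 0,"yaw": 0,"fingers": 1},{"dx": 0,"dy": 0.05,"dz": 0,"yaw": 0,"fingers": 1},{"dx": 0,"dy": 0.05,"dz": 0,"yaw": 0,"fingers": 1},{"dx": 0,"dy": 0.05,"dz": 0,"yaw": 0,"fingers": 1},{"dx": 0,"dy": 0.05,"dz": 0,"yaw": 0,"fingers": 1},{"dx": 0,"dy": 0,"dz": 0,"yaw": 0,"fingers": 1}]}}

```text
clock: 16.95
position: [0.5057, -0.4056, 0.0896]
tool_rot: [-3.141, 0.001, 0.946]
force: [-4.6, -0.1, 0.9]
grip_width: 0.0
finger_force: 1.5
```

```bash
python3 - <<'E'
from h import *
st()
E
```

```text
t 16.95 loc [-25.9 -33.4] z 0.0896 yaw 54.22 Fx,Fy',Fz [-2.8 -3.7  0.9]
```

Request:
{"name": "drive_tool", "arguments": {"targets": [{"dx": 0,"dy": 0.06,"dz": 0,"yaw": 0,"fingers": 1},{"dx": 0,"dy": 0.06,"dz": 0,"yaw": 0,"fingers": 1},{"dx": 0,"dy": 0.06,"dz": 0,"yaw": 0,"fingers": 1},{"dx": 0,"dy": 0.06,"dz": 0,"yaw": 0,"fingers": 1},{"dx": 0,"dy": 0.06,"dz": 0,"yaw": 0,"fingers": 1},{"dx": 0,"dy": 0.06,"dz": 0,"yaw": 0,"fingers": 1},{"dx": 0,"dy": 0.05,"dz": 0,"yaw": 0,"fingers": 1},{"dx": 0,"dy": 0.04,"dz": 0,"yaw": 0,"fingers": 1},{"dx": 0,"dy": 0,"dz": 0,"yaw": 0,"fingers": 1},{"dx": 0,"dy": 0,"dz": 0,"yaw": 0,"fingers": 1}]}}

```text
clock: 17.95
position: [0.5405, -0.4308, 0.0893]
tool_rot: [-3.137, 0.001, 0.946]
force: [-15.3, 5.9, 8.4]
grip_width: -0.0001
finger_force: 9.2
```

```bash
python3 - <<'E'
from h import *
st()
E
```

```text
t 17.95 loc [-26.    9.6] z 0.0893 yaw 54.23 Fx,Fy',Fz [ -4.1 -15.8   8.4]
```

```bash
python3 - <<'E'
from h import *
im,W=wpic("w14")
d=np.array([[np.cos(YAW),np.sin(YAW)],[-np.sin(YAW),np.cos(YAW)]])
A=np.array([*(SC+(NUT-[0,.055])@d),.124]);c=proj("wrist",A,W);print(c);a,b=nut(im,c);print(a,b)
for q in(a,b):print(loc(onz("wrist",*q[:2],.124,W)))
cv2.imwrite("pics/w14c.png",im)
E
```

```text
[455.9227163  290.44258194]
[460.5        294.5         36.59999847] [460.5        294.5         39.57913589]
[-1.43485146 56.64437678]
[-1.43485146 56.64437678]
```

View pics/w14c.png

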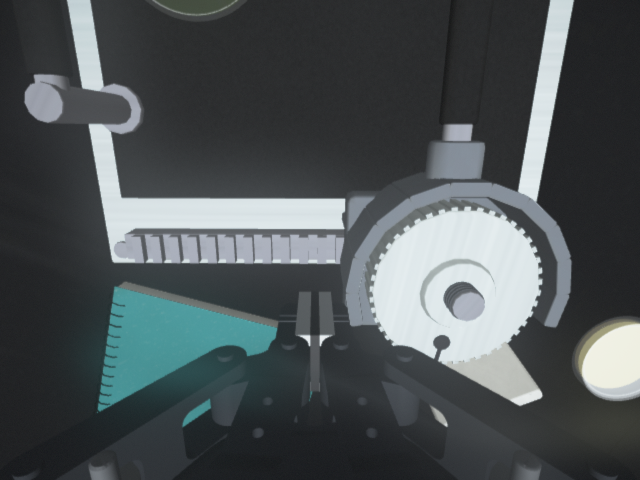

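The nut centre measures about 55–56 mm right of where it started and the push force rose to 16 N, so the bar is at its stop. Mark still near the front at (442,342). I'll back off and rise clear.

Request:
{"name": "drive_tool", "arguments": {"targets": [{"dx": 0,"dy": -0.1,"dz": 0,"yaw": 0,"fingers": 1},{"dx": 0,"dy": -0.15,"dz": 0,"yaw": 0,"fingers": 1},{"dx": -0.2,"dy": 0,"dz": 0,"yaw": 0,"fingers": 1},{"dx": -0.3,"dy": 0,"dz": 0,"yaw": 0,"fingers": 1},{"dx": 0,"dy": 0,"dz": -0.4,"yaw": 0,"fingers": 1},{"dx": 0,"dy": 0,"dz": -0.4,"yaw": 0,"fingers": 1},{"dx": 0,"dy": 0,"dz": -0.4,"yaw": 0,"fingers": 1},{"dx": -0.2,"dy": 0,"dz": 0,"yaw": 0,"fingers": 1},{"dx": 0,"dy": 0,"dz": 0,"yaw": 0,"fingers": 1},{"dx": 0,"dy": 0,"dz": 0,"yaw": 0,"fingers": 1},{"dx": 0,"dy": 0,"dz": 0,"yaw": 0,"fingers": 1}]}}

```text
clock: 19.1
position: [0.4817, -0.4726, 0.2091]
tool_rot: [-3.141, -0.001, 0.948]
force: [0.2, -0.5, -0.2]
grip_width: 0.0002
finger_force: 0.0
```

```bash
python3 - <<'E'
from h import *
from workcell import grab_frame
st()
im=grab_frame("top");cv2.imwrite("pics/top1.png",im)
h=cv2.cvtColor(im,cv2.COLOR_BGR2HSV)
m=((h[...,0]<8)|(h[...,0]>172))&(h[...,1]>170)&(h[...,2]>110)
k,l,s,c=cv2.connectedComponentsWithStats(m.astype('u1'))
print([(s[i,4],c[i].round(1)) for i in range(1,k) if s[i,4]>100])
w,W=wpic("w15")
d=np.array([[np.cos(YAW),np.sin(YAW)],[-np.sin(YAW),np.cos(YAW)]])
A=np.array([*(SC+(NUT-[0,.055])@d),.124]);c=proj("wrist",A,W);a,b=nut(w,c);print(c,a,b,loc(onz("wrist",*a[:2],.124,W)),loc(onz("wrist",*b[:2],.124,W)))
x,y=map(int,c);v=w[max(0,y-140):y+140,max(0,x-190):x+190]
v=cv2.resize(v,None,fx=2,fy=2);cv2.imwrite("pics/fin.png",v)
E
```

```text
t 19.1 loc [-94.3 -13.7] z 0.2091 yaw 54.3 Fx,Fy',Fz [-0.3  0.4 -0.2]
[(np.int32(203), array([338.,  55.])), (np.int32(858), array([264. , 199.5])), (np.int32(710), array([168.3, 231.8]))]
[433.71471069  95.50051638] [441.5  76.5  41. ] [440.          79.5         43.66072083] [10.14895637 58.47379509] [ 8.5656478  57.77639075]
```

View pics/fin.png

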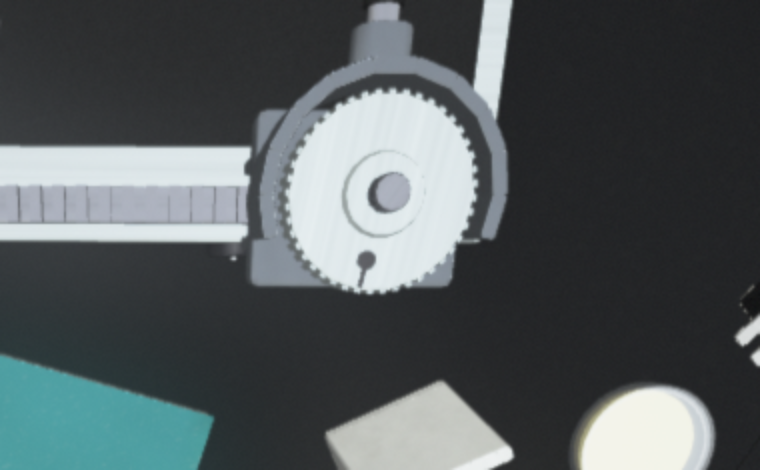

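The final crop shows the nut centre at (382,191), within a pixel of the spot predicted for 55 mm of slide. The mark is just short of the front, both red jars are at the same pixels as before, and the tool is clear. Handing in.

```bash
python3 -c "
from workcell import workorder
print(workorder.job_done())"
```

```text
the job is handed in; nothing more can be done
None
```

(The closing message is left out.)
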